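# Load a probe module into the positioner dock by way of the round rest

## Task

Take the probe module with the single round brass connector on its top out of the rack and load it into the dock: standing upright in the middle of the steel pad, squarely between the two upright cheeks, and let go. The rack leaves only its narrow ends free to grip and the dock only its broad faces, so on the way set it upright in the middle of the round rest, let go of it, and take it again by the broad faces.

Things in the scene. Friction and masses are not known exactly. Their poses are not given: they have to be found in the camera images.
- module: Module to load: upright aluminium block, 22 mm thick (x) by 56 mm long (y) by 60 mm high (z up), 0.1-0.2 kg; one round brass connector (16 mm wide, 3 mm high) mid-top; same when turned half round. Origin: centre of underside. Starts in one of three rack slots. Two equal-sized modules stand in the others: one has a long black strip on top, one only two small screw heads.
- rack: Fixed grey rack, origin centre of underside. Base 64 (x) by 114 (y) by 10 mm; modules stand on it at y = -34, 0, 34 mm, length along rack x. Four partitions beside them, 4 mm thick, 46 mm long, reach 67 mm above the table (module bodies 70). 4 mm is free each side of a module: fingers fit only at its narrow ends, 5 mm past the partitions. Modules lift straight up.
- rest_top (a point): Centre of the flat top of the round rest, a fixed aluminium spool with a dark rubber-covered top 100 mm across, 30 mm above the table. Open all round. z up.
- dock_pad (a point): Centre of the top of the dock's steel pad (46 mm in x, 72 mm in y), 12 mm above the table, z up. At its y ends stand fixed aluminium cheeks 40 mm wide, 8 mm thick, 72 mm apart inside, 68 mm above the pad. The module stands between, length along y, either way round; 8 mm free at each end is too little for a finger, both broad faces (x sides) are open. Base 90 by 120 by 8 mm.
There are look-alikes about, which are no part of the job. Leave any blue or green look-alike of the module alone.

How it is judged:
On the way:
1. the module stands upright and released on the round rest, within 25 mm of its centre (horizontal distance between module and rest_top below 0.025 m and z of module in the frame of rest_top between -0.006 and 0.006 m and angle between module's own z axis and vertical below 0.12 rad and contact force between module and the fingers below 0.1 N), for 0.2 s.
At the end, for the whole second after the job is handed in: The module with the round brass connector stands upright (within 7 degrees) on the dock's pad, within 15 mm of the pad's centre, its length within 12 degrees of the line from cheek to cheek (either way round), underside within 6 mm of the pad's top, released and at rest (horizontal distance between module and dock_pad below 0.015 m and z of module in the frame of dock_pad between -0.006 and 0.006 m and angle between module's own z axis and vertical below 0.12 rad and angle between the y axis of module and the y axis of dock_pad, either way round below 0.21 rad and contact force between module and the fingers below 0.1 N and linear speed of module below 0.02 m/s); the robot touches nothing.
It also fails if it takes over 64 s, if anything falls off the work surface, if the arm or the gripper's body presses on something with over 40 N, if the wrist force passes 120 N, or if a joint passes its speed limit or range.

## Robot

A 6-joint arm with a two-finger parallel gripper is mounted at the origin on the work surface. World frame = base frame: x ahead of the robot, y to its left, z up, the work surface at z = 0. Lengths are in m, angles in rad, forces in N, time in s.
With the tool pointing down it reaches from about 0.3 to 0.875 m from the base axis. Payload 6.4 kg.
Tool frame: the origin (TCP) lies midway between the tips of the shut fingers; the grasp point (between the pads) lies 19 mm behind it (ctrl.hold_point_z is the distance from the TCP to the grasp point, in m); z points along the fingers, y is the line along which they close (so a half turn about z gives the same grasp; the last joint's range is limited). The gripper opens to 85 mm and grips with 20 to 120 N. Pads are 22 mm wide; open, the fingers measure 114 mm over their backs; the gripper's body (76 mm by 85 mm) begins 54 mm behind the grasp point. The pads swing forward as they close: fully open they stand 13 mm farther back than shut.
Start: joints at [1.07, 0.181, 1.607, -0, 1.354, -0.206], TCP at [0.167, 0.55, 0.231] pointing down, gripper open.
Joint ranges: [-2.99, 2.99], [-0.89, 2.07], [0.3, 2.58], [-1.14, 4.28], [0, 2.63], [-3.12, 3.12]. Speed limits (rad/s): [2.57, 2.57, 3.01, 3.14, 3.14, 3.14].

## Interface

Orientations are given as a unit quaternion [w, x, y, z].
In Python, from bench import ctrl gives the robot as it stands.
- The arm moves only by the tool carry_out, never from a script. Its argument "plan" is text: rows parted by semicolons, each of 6 numbers parted by spaces: the shift along the tool's x, y, z as a fraction of full scale, then the turn, a rotation vector about the tool's x, y, z as a fraction of full scale. A call has exactly 8 rows; each row shifts and turns the commanded pose from where the row before left it, along the tool's axes as they then stand; what a row does not reach is not made up. Full scale, the value 1, is 40 mm for a shift and 0.1 rad for a turn. A row lasts 1/12 s, in which the tool goes at most 41.7 mm and 7.16 degrees, less where a joint would pass 70% of its speed; a pose out of reach is approached as far as the arm can. A call with a number of a shift or a turn outside -1 to 1 is refused whole. A call with a gripper value outside its range is refused whole. "claw" is the gripper's target within -1 to 1 (shut at 1, half-way at 0, fully open at -1), set as the call begins (left out, the last holds). The fingers move at their own pace and stop on an object; the grip force is fixed at half the most. Time passes only in rows, so rows that do not move let the fingers close, or fill a call up. It gives the time, the measured TCP pose, the force, the opening and the grip force at its end, in the units of the state.
- ctrl.get_obs(): the state, without advancing time (a new reading comes with each control period).
- ctrl.camera(name): name is "side" or "top" or "wrist"; returns a dict with "pixels" (384x512x3 uint8, red, green, blue), "mtx" (3x3 intrinsics, pixels), "k1" (the pictures are not rectified: a ray, as slopes to the right and down, at radius r is drawn at 1 + k1 r^2 times it, then the intrinsics apply), "R" (3x3) and "t" (3): a world point X has camera coordinates R X + t. Camera axes: x right, y down, z forward; pixel columns grow to the right and rows downward; lengths in m; the calibration is good to about 2 mm. A picture is of the moment at which its call begins. There is no depth.
- ctrl.hand_in(): hands the job in; it is judged then, once.
The state is a dict: "time_s": time; "q": joint angles; "dq": joint speeds; "joint_efforts": joint torques, N m; "eef_pos": TCP position; "eef_rot": TCP orientation; "wrist_force": force on the tool from outside, world axes, zero at the start; "torque": the same for the moment, N m; "opening": opening from 0.0 (shut) to 1.0 (fully open); "grasp_force": force on a finger pad.
Only numpy, scipy, OpenCV 4.12 (cv2) and the standard library are available. Lean on these libraries where they do the work, as an engineer would, in place of code of your own. Each camera call takes 0.05 s, during which the arm holds its last target. There are 200 camera calls.

## Working session

There is one attempt and no reset: what is moved stays moved. The work goes in short steps, Python scripts to look and compute and a tool call to move; the robot and the scene stay as the last step left them, time stands still between calls to the robot, and variables do not carry over. Pictures are saved under pics/ and viewed, at most 10 in all, crops included, and the job is handed in when it is done.

Besides the shell and the picture viewer there is one more tool, called after "Request:" as name(argument=value, ...) on one line, values as JSON. carry_out: Moves the arm, as the interface text tells. Shift numbers are shares of 40 mm and turn numbers shares of 0.1 rad, none past 1 either way. Its arguments: {"type":"object","properties":{"plan":{"type":"string"},"claw":{"type":"number"}},"required":["plan"]}

```bash
ls; mkdir -p pics
python3 - <<'E'
from bench import ctrl
import cv2,pickle,numpy as np
d={}
for n in("side","top","wrist"):
    c=ctrl.camera(n);d[n]=c
    cv2.imwrite(f"pics/{n}0.png",c["pixels"][:,:,::-1])
pickle.dump(d,open("cams0.pkl","wb"))
o=ctrl.get_obs();print(o["time_s"],o["eef_pos"],o["eef_rot"],o["opening"],ctrl.hold_point_z)
for n in d:print(n,d[n]["mtx"].tolist(),d[n]["k1"],(-d[n]["R"].T@d[n]["t"]).round(3))
E
```

```text
pics
0.15 [0.16683871 0.54983221 0.23060063] [-2.39550235e-04  1.46869943e-01  9.89155587e-01 -6.22596748e-04] 0.999601094625573 0.0187
side [[370.6376093359535, 0.0, 253.5148343100715], [0.0, 370.6376093359535, 198.88562662623758], [0.0, 0.0, 1.0]] 0.005177948237876054 [ 0.377 -0.585  0.535]
top [[387.20074522933004, 0.0, 257.2642764087256], [0.0, 387.20074522933004, 190.60444896224746], [0.0, 0.0, 1.0]] -0.1176429966136671 [0.428 0.032 0.852]
wrist [[307.65983066459745, 0.0, 258.6630882964235], [0.0, 307.65983066459745, 188.81264128073627], [0.0, 0.0, 1.0]] -0.04687417759890171 [0.104 0.571 0.374]
```

View pics/top0.png

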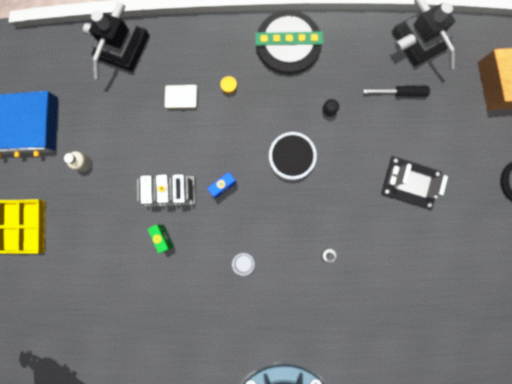

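View pics/side0.png

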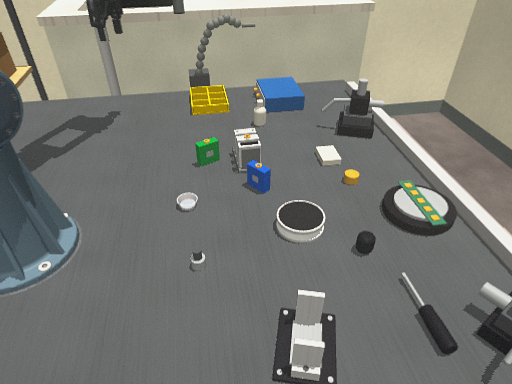

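The top view shows the rack near (166,190) with the brass dot near (162,189), the rest at (293,156) and the dock at (414,183). Blue and green look-alikes stand beside the rack. I'll zoom in on all three.

```bash
cat > h.py <<'E'
import numpy as np,cv2
def ray(c,u,v):
    m=c["mtx"];d=np.array([c["k1"],0,0,0,0.])
    p=cv2.undistortPoints(np.array([[[u,v]]],float),m,d)[0,0]
    return c["R"].T@np.array([p[0],p[1],1]),-c["R"].T@c["t"]
def at(c,u,v,z):
    r,o=ray(c,u,v);return (o+r*(z-o[2])/r[2])[:2]
def proj(c,X):
    return cv2.projectPoints(np.array(X,float).reshape(-1,1,3),cv2.Rodrigues(c["R"])[0],c["t"],c["mtx"],np.array([c["k1"],0,0,0,0.]))[0][:,0]
E
python3 - <<'E'
import cv2,pickle,numpy as np
d=pickle.load(open("cams0.pkl","rb"));p=d["top"]["pixels"][:,:,::-1]
f=lambda x,y,w,h,s:cv2.resize(p[y:y+h,x:x+w],None,fx=s,fy=s,interpolation=cv2.INTER_CUBIC)
a=np.hstack([f(130,165,80,60,5),f(375,147,80,60,5)]);b=np.hstack([f(262,126,64,48,6),np.zeros((288,416,3),np.uint8)])
cv2.imwrite("pics/crop.png",np.vstack([a,b]))
E
```

```text
(no output)
```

View pics/crop.png

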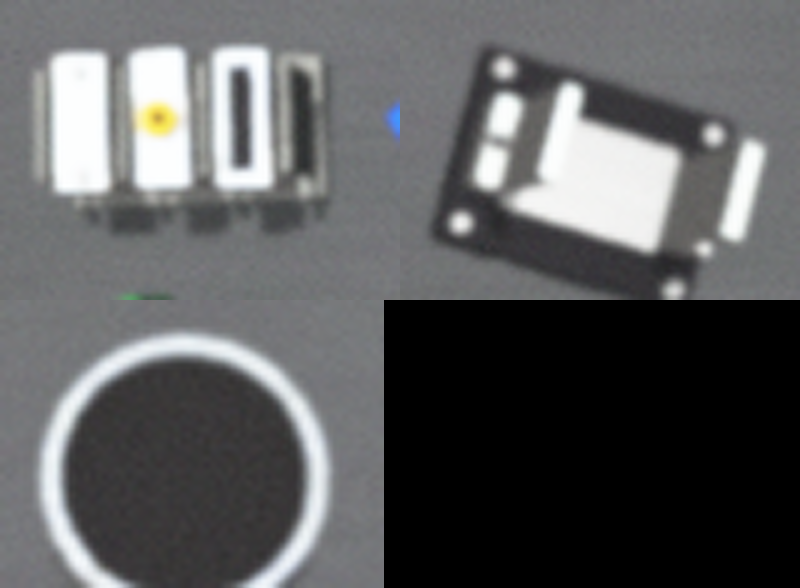

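Run:
```python
import cv2,pickle,numpy as np
from h import *
d=pickle.load(open("cams0.pkl","rb"));c=d["top"];p=c["pixels"]
R=lambda x,y:(130+x/5-.4,165+y/5-.4)
D=lambda x,y:(375+(x-400)/5-.4,147+y/5-.4)
print("brass",at(c,*R(158,119),.073))
P=[at(c,*R(*q),.07) for q in((130,50),(182,47),(190,187),(138,190))]
P=np.array(P);print("mod corners",P,P.mean(0),[np.linalg.norm(P[i]-P[(i+1)%4]) for i in range(4)])
l=(P[2]+P[3]-P[0]-P[1]);print("long axis ang",np.arctan2(l[1],l[0]))
for a,b in(((80,52),(80,192)),((241,48),(241,189))):
  A=at(c,*R(*a),.07);B=at(c,*R(*b),.07);print("others",(A+B)/2,np.arctan2(*(B-A)[::-1]))
S=np.array([at(c,*D(*q),.009) for q in((503,69),(713,135),(673,290),(460,222))])
print("dock",S,S.mean(0),[np.linalg.norm(S[i]-S[(i+1)%4]) for i in range(4)]);
v=S[1]+S[2]-S[0]-S[3];print("dock y ang",np.arctan2(v[1],v[0]))
C=np.array([at(c,*D(*q),.08) for q in((565,132),(743,190))]);print("cheeks",C,C.mean(0),np.linalg.norm(C[1]-C[0]),np.arctan2(*(C[1]-C[0])[::-1]))
g=p[120:195,255:330].mean(2)
n,L,st,ce=cv2.connectedComponentsWithStats((g>150).astype(np.uint8));i=1+np.argmax(st[1:,4])
k=cv2.findContours((L==i).astype(np.uint8),0,cv2.CHAIN_APPROX_NONE)[0][0]
e=cv2.fitEllipse(k);print(e);u,w=e[0][0]+255,e[0][1]+120
print("rest",at(c,u,w,.028),"diam",np.linalg.norm(at(c,u-e[1][0]/2,w,.028)-at(c,u+e[1][0]/2,w,.028)))
```

```text
brass [0.49406701 0.24259815]
mod corners [[0.5231133  0.25519136]
 [0.52382175 0.23334864]
 [0.46613379 0.23012187]
 [0.46531143 0.25183068]] [0.49459507 0.24262314] [np.float64(0.021854200914358933), np.float64(0.05777813134014951), np.float64(0.021724383288861854), np.float64(0.0578994902489031)]
long axis ang -3.0846151671072732
others [0.49387133 0.27626146] -3.139492378615478
others [0.49386308 0.20883633] 3.137399637153873
dock [[ 0.55081586 -0.25975487]
 [ 0.51969273 -0.35487205]
 [ 0.45103269 -0.332544  ]
 [ 0.48324828 -0.23702399]] [ 0.50119739 -0.29604873] [np.float64(0.10007959945822048), np.float64(0.07219932759290743), np.float64(0.10080633328241073), np.float64(0.07128864422273508)]
dock y ang -1.8915692778851732
cheeks [[ 0.51426354 -0.25970739]
 [ 0.48915969 -0.33385602]] [ 0.50171162 -0.29678171] 0.07828296861768454 -1.8972444941333533
((37.177459716796875, 35.01927185058594), (47.73716735839844, 48.317378997802734), 81.58686065673828)
rest [ 0.56384815 -0.02949088] diam 0.10273053425460542
```

The positions agree with the given sizes, so I'm starting the move towards the rack.

Request:
carry_out(plan="-0.84 -0.42 0 0 0 0;-0.84 -0.42 0 0 0 0;-0.84 -0.42 0 0 0 0;-0.84 -0.42 0 0 0 0;-0.84 -0.42 0 0 0 0;-0.84 -0.42 0 0 0 0;-0.84 -0.42 0 0 0 0;-0.84 -0.42 0 0 0 0", claw=-1)

```text
time_s: 0.82
eef_pos: [0.3861, 0.342, 0.2312]
eef_rot: [-0.0, 0.147, 0.989, -0.0]
wrist_force: [1.4, 1.2, -0.0]
opening: 1.005
grasp_force: 0.0
```

Request:
carry_out(plan="-0.83 -0.41 0 0 0 0;-0.83 -0.41 0 0 0 0;-0.83 -0.41 0 0 0 0;-0.83 -0.41 0 0 0 0;0 0 0 0 0 1;0 0 0 0 0 1;0 0 0 0 0 1;0 0 0 0 0 1")

```text
time_s: 1.48
eef_pos: [0.4932, 0.2416, 0.2308]
eef_rot: [-0.0, 0.343, 0.939, -0.0]
wrist_force: [0.3, -0.1, -0.1]
opening: 1.002
grasp_force: 0.0
```

Request:
carry_out(plan="0 0 0 0 0 1;0 0 0 0 0 1;0 0 0 0 0 1;0 0 0 0 0 1;0 0 0 0 0 1;0 0 0 0 0 1;0 0 0 0 0 1;0 0 0 0 0 1")

```text
time_s: 2.15
eef_pos: [0.493, 0.2421, 0.2309]
eef_rot: [-0.0, 0.682, 0.732, -0.0]
wrist_force: [0.1, 0.3, -0.5]
opening: 1.006
grasp_force: 0.0
```

```bash
cat >> h.py <<'E'
def go(o,x,y,z,yaw):
    from scipy.spatial.transform import Rotation as Ro
    w,a,b,c=o["eef_rot"];R=Ro.from_quat([a,b,c,w]).as_matrix()
    cur=np.arctan2(R[1,1],R[0,1]);dy=(yaw-cur+np.pi/2)%np.pi-np.pi/2
    print("t",o["time_s"],"pos",np.round(o["eef_pos"],4),"yaw",round(cur,4),"tilt",R[:2,2].round(4),"op",round(o["opening"],3))
    print("shift units",(R.T@(np.array([x,y,z])-o["eef_pos"])/.04).round(2),"turn units",round(-dy/.1,2),"alt",round((-dy+np.sign(dy)*np.pi)/.1,1))
E
python3 - <<'E'
from bench import ctrl
from h import *
c=ctrl.camera("wrist");o=ctrl.get_obs();go(o,.494,.2425,.2,.04)
print(proj(c,[[.494,.2425,.073],[.523,.2435,.07],[.465,.2415,.07]]))
cv2.imwrite("pics/w1.png",c["pixels"][:,:,::-1])
import pickle;pickle.dump(c,open("w1.pkl","wb"))
E
```

```text
t 2.2 pos [0.493  0.2421 0.2309] yaw 0.0652 tilt [-0.0007 -0.0002] op 1.0
shift units [0.01 0.03 0.77] turn units 0.25 alt -31.2
[[259.2346507  174.97716867]
 [287.87977425 175.36813985]
 [230.53230444 173.30123823]]
```

View pics/w1.png

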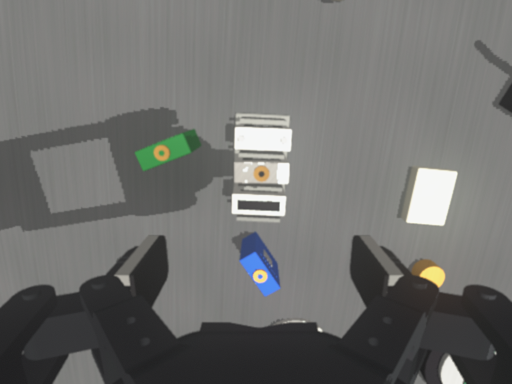

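The wrist view shows the brass connector at about (262,173.5), 2 to 3 mm from the prediction. The module's axis is parallel to the tool y axis. I'll descend with a small correction and grip.

Request:
carry_out(plan="0.04 0.06 0 0 0 0;0 0 0.75 0 0 0;0 0 0.75 0 0 0;0 0 0.75 0 0 0;0 0 0.75 0 0 0;0 0 0.75 0 0 0;0 0 0.75 0 0 0;0 0 0.7 0 0 0")

```text
time_s: 2.87
eef_pos: [0.4952, 0.2439, 0.0215]
eef_rot: [-0.0, 0.678, 0.735, -0.0]
wrist_force: [-0.3, -0.4, 0.1]
opening: 1.004
grasp_force: 0.0
```

Request:
carry_out(plan="0 0 0 0 0 0;0 0 0 0 0 0;0 0 0 0 0 0;0 0 0 0 0 0;0 0 0 0 0 0;0 0 0 0 0 0;0 0 0 0 0 0;0 0 0 0 0 0", claw=1)

```text
time_s: 3.53
eef_pos: [0.496, 0.2441, 0.0242]
eef_rot: [0.0, 0.68, 0.734, 0.001]
wrist_force: [-1.4, -0.2, 2.7]
opening: 0.649
grasp_force: 63.7
```

Request:
carry_out(plan="0 0 -0.2 0 0 0;0 0 -0.4 0 0 0;0 0 -0.6 0 0 0;0 0 -0.6 0 0 0;0 0 -0.6 0 0 0;0 0 -0.6 0 0 0;0 0 -0.6 0 0 0;0 0 -0.2 0 0 0")

```text
time_s: 4.2
eef_pos: [0.4974, 0.2445, 0.1798]
eef_rot: [0.002, 0.68, 0.734, 0.003]
wrist_force: [1.3, -0.2, -1.0]
opening: 0.646
grasp_force: 63.6
```

Run:
```python
from bench import ctrl
from h import *
c=ctrl.camera("wrist");s=ctrl.camera("side");o=ctrl.get_obs();go(o,.5638,-.0295,.16,1.247)
print(o["grasp_force"],o["wrist_force"])
p=proj(s,[o["eef_pos"]])[0].astype(int);print(p)
im=s["pixels"][max(0,p[1]-90):p[1]+60,p[0]-75:p[0]+75,::-1]
cv2.imwrite("pics/m2.png",np.hstack([cv2.resize(c["pixels"][:,:,::-1],(400,300)),cv2.resize(im,(400,300*im.shape[0]//150))[:300]]) if im.shape[0]==150 else im)
```

```text
t 4.3 pos [0.4968 0.2443 0.1774] yaw 0.0761 tilt [0.0043 0.0011] op 0.647
shift units [-6.95  1.15  0.44] turn units -11.71 alt 19.7
63.60287547111511 [-0.66084039 -0.44924057 -1.76620451]
[246  95]
```

View pics/m2.png

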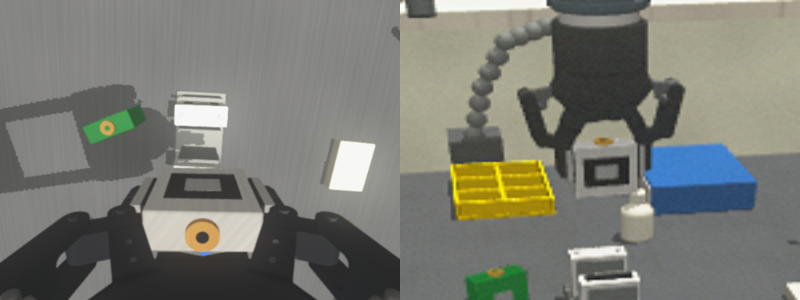

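The module is held upright with the brass connector on top, and the rack slot is empty. Next I carry it to the rest.

Request:
carry_out(plan="-0.4 0.07 0 0 0 0;-0.7 0.12 0 0 0 0;-0.95 0.15 0 0 0 0;-0.95 0.15 0 0 0 0;-0.95 0.15 0 0 0 0;-0.95 0.15 0 0 0 0;-0.95 0.15 0 0 0 0;-0.7 0.12 0 0 0 0")

```text
time_s: 4.97
eef_pos: [0.5568, -0.0169, 0.1731]
eef_rot: [-0.001, 0.68, 0.733, -0.001]
wrist_force: [0.9, -0.5, -0.7]
opening: 0.649
grasp_force: 63.6
```

Request:
carry_out(plan="-0.4 0.07 0 0 0 -0.4;0 0 0 0 0 -0.9;0 0 0 0 0 -0.9;0 0 0 0 0 -0.9;0 0 0 0 0 -0.9;0 0 0 0 0 -0.9;0 0 0 0 0 -0.9;0 0 0 0 0 -0.9")

```text
time_s: 5.63
eef_pos: [0.5603, -0.0296, 0.1728]
eef_rot: [-0.002, 0.399, 0.917, -0.0]
wrist_force: [0.2, -0.2, -1.5]
opening: 0.648
grasp_force: 63.8
```

Request:
carry_out(plan="0 0 0 0 0 -0.9;0 0 0 0 0 -0.9;0 0 0 0 0 -0.9;0 0 0 0 0 -0.9;0 0 0 0 0 -0.9;0 0 0 0 0 -0.4;0 0 0 0 0 0;0 0 0 0 0 0")

```text
time_s: 6.3
eef_pos: [0.5606, -0.0296, 0.1735]
eef_rot: [-0.001, 0.167, 0.986, 0.0]
wrist_force: [-0.9, -0.5, -1.0]
opening: 0.648
grasp_force: 63.8
```

Run:
```python
from bench import ctrl
from h import *
o=ctrl.get_obs();go(o,.5638,-.0295,.05,1.247);print(o["wrist_force"])
c=ctrl.camera("side")
# refine rest centre from side view: white top rim fit
p=proj(c,[[.5638,-.0295,.03]])[0].astype(int);x0,y0=p-45
g=c["pixels"][y0:y0+90,x0:x0+90].mean(2);
k=[q for q in cv2.findContours((g<90).astype(np.uint8),0,1)[0] if len(q)>20]
for q in k:
    e=cv2.fitEllipse(q);print(e,at(c,e[0][0]+x0,e[0][1]+y0,.03),"area",cv2.contourArea(q))
cv2.imwrite("pics/side3.png",cv2.resize(c["pixels"][40:290,190:390,::-1],None,fx=2.4,fy=2.4))
```

```text
t 6.3 pos [ 0.5606 -0.0296  0.1735] yaw 1.2344 tilt [-0.0029  0.0008] op 0.648
shift units [-0.08  0.03  3.09] turn units -0.13 alt 31.3
[-0.92920694 -0.49218295 -0.98776055]
((12.800710678100586, 66.442138671875), (33.27627182006836, 44.416351318359375), 10.401822090148926) [ 0.48581735 -0.07841984] area 904.0
((46.44050216674805, 46.552059173583984), (27.02786636352539, 43.67399597167969), 95.67423248291016) [ 0.56547413 -0.03292263] area 925.0
((7.3243937492370605, 12.06289291381836), (16.62578010559082, 26.537382125854492), 1.2365434169769287) [0.50813797 0.10012813] area 275.5
```

View pics/side3.png

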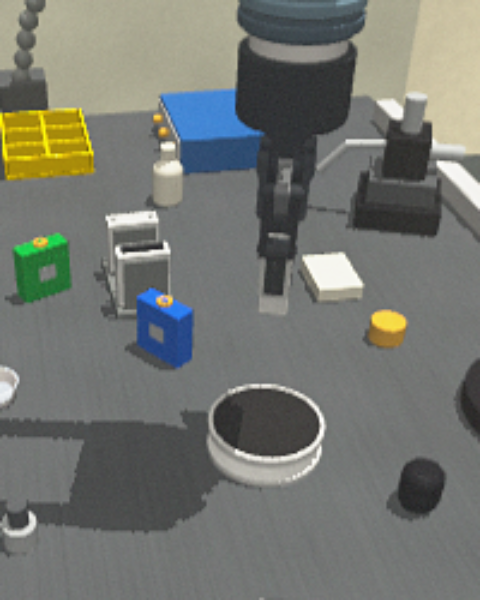

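Request:
carry_out(plan="-0.1 0 0.3 0 0 -0.1;0 0 0.6 0 0 0;0 0 0.6 0 0 0;0 0 0.6 0 0 0;0 0 0.6 0 0 0;0 0 0.3 0 0 0;0 0 0.13 0 0 0;0 0 0 0 0 0")

```text
time_s: 7.02
eef_pos: [0.5645, -0.0309, 0.0485]
eef_rot: [-0.001, 0.162, 0.987, 0.0]
wrist_force: [0.4, 0.6, -0.9]
opening: 0.649
grasp_force: 63.6
```

Request:
carry_out(plan="0 0 0.02 0 0 0;0 0 0.02 0 0 0;0 0 0.02 0 0 0;0 0 0.02 0 0 0;0 0 0 0 0 0;0 0 0 0 0 0;0 0 0 0 0 0;0 0 0 0 0 0")

```text
time_s: 7.68
eef_pos: [0.5655, -0.0312, 0.0471]
eef_rot: [0.0, 0.162, 0.987, -0.0]
wrist_force: [0.1, 0.0, -2.3]
opening: 0.648
grasp_force: 63.6
```

Request:
carry_out(plan="0 0 0.02 0 0 0;0 0 0.02 0 0 0;0 0 0.02 0 0 0;0 0 0 0 0 0;0 0 0 0 0 0;0 0 0 0 0 0;0 0 0 0 0 0;0 0 0 0 0 0")

```text
time_s: 8.35
eef_pos: [0.5655, -0.0312, 0.0445]
eef_rot: [0.0, 0.162, 0.987, -0.0]
wrist_force: [1.4, 0.3, -0.1]
opening: 0.647
grasp_force: 63.6
```

Request:
carry_out(plan="0 0 0.02 0 0 0;0 0 0.02 0 0 0;0 0 0 0 0 0;0 0 0 0 0 0;0 0 0 0 0 0;0 0 0 0 0 0;0 0 0 0 0 0;0 0 0 0 0 0")

```text
time_s: 9.02
eef_pos: [0.5657, -0.0312, 0.0442]
eef_rot: [0.0, 0.162, 0.987, -0.0]
wrist_force: [-4.1, 0.5, 9.1]
opening: 0.65
grasp_force: 64.7
```

There is contact with the rest at 9 N, so I release, rise and turn 90°.

Request:
carry_out(plan="0 0 0 0 0 0;0 0 0 0 0 0;0 0 0 0 0 0;0 0 0 0 0 0;0 0 0 0 0 0;0 0 0 0 0 0;0 0 0 0 0 0;0 0 0 0 0 0", claw=-1)

```text
time_s: 9.68
eef_pos: [0.5654, -0.0311, 0.0428]
eef_rot: [-0.0, 0.162, 0.987, 0.0]
wrist_force: [-0.3, -0.2, 0.7]
opening: 1.0
grasp_force: 0.0
```

Request:
carry_out(plan="0 0 -0.2 0 0 0;0 0 -0.5 0 0 0;0 0 -0.8 0 0 0;0 0 -0.8 0 0 0;0 0 -0.8 0 0 0;0 0 -0.5 0 0 0;0 0 -0.2 0 0 0;0 0 0 0 0 0.7")

```text
time_s: 10.35
eef_pos: [0.567, -0.0315, 0.1981]
eef_rot: [0.003, 0.196, 0.981, -0.0]
wrist_force: [0.7, 0.1, 0.5]
opening: 0.998
grasp_force: 0.0
```

Request:
carry_out(plan="0 0 0 0 0 1;0 0 0 0 0 1;0 0 0 0 0 1;0 0 0 0 0 1;0 0 0 0 0 1;0 0 0 0 0 1;0 0 0 0 0 1;0 0 0 0 0 1")

```text
time_s: 11.02
eef_pos: [0.5648, -0.031, 0.1939]
eef_rot: [-0.001, 0.565, 0.825, -0.0]
wrist_force: [-0.1, -0.3, -0.6]
opening: 0.998
grasp_force: 0.0
```

Request:
carry_out(plan="0 0 0 0 0 1;0 0 0 0 0 1;0 0 0 0 0 1;0 0 0 0 0 1;0 0 0 0 0 1;0 0 0 0 0 1;0 0 0 0 0 1;0 0 0 0 0 0")

```text
time_s: 11.68
eef_pos: [0.5648, -0.031, 0.194]
eef_rot: [-0.001, 0.813, 0.582, -0.001]
wrist_force: [0.4, 0.0, 0.1]
opening: 1.002
grasp_force: 0.0
```

Run:
```python
from bench import ctrl
from h import *
o=ctrl.get_obs();go(o,.5657,-.0312,.055,-.324)
c=ctrl.camera("wrist");print(proj(c,[[.5657,-.0312,.093]]+[[.5657+a*.028*np.cos(1.247)+b*.011*np.sin(1.247),-.0312+a*.028*np.sin(1.247)-b*.011*np.cos(1.247),.09] for a in(-1,1) for b in(-1,1)]).round(1))
cv2.imwrite("pics/w4.png",c["pixels"][:,:,::-1])
```

```text
t 11.6833 pos [ 0.5648 -0.031   0.194 ] yaw -0.3275 tilt [-0.0016  0.0004] op 1.002
shift units [0.   0.03 3.47] turn units -0.04 alt 31.4
[[260.  190.5]
 [247.2 221.1]
 [272.9 221. ]
 [246.3 156.2]
 [273.5 156.1]]
```

View pics/w4.png

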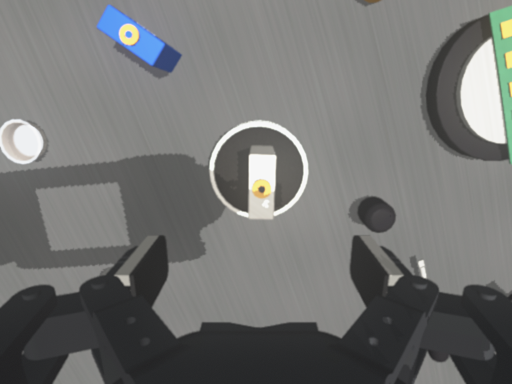

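The module stands upright on the rest with its brass connector at (261,188), about 2 mm from the prediction. I'll regrasp it by the broad faces.

Request:
carry_out(plan="0.04 0.03 0.3 0 0 0;0 0 0.6 0 0 0;0 0 0.7 0 0 0;0 0 0.7 0 0 0;0 0 0.6 0 0 0;0 0 0.5 0 0 0;0 0 0.2 0 0 0;0 0 0 0 0 0")

```text
time_s: 12.4
eef_pos: [0.5648, -0.0294, 0.0478]
eef_rot: [-0.002, 0.811, 0.584, -0.002]
wrist_force: [-0.2, 0.7, -0.2]
opening: 1.0
grasp_force: 0.0
```

Request:
carry_out(plan="0 0 0 0 0 0;0 0 0 0 0 0;0 0 0 0 0 0;0 0 0 0 0 0;0 0 0 0 0 0;0 0 0 0 0 0;0 0 0 0 0 0;0 0 0 0 0 0", claw=1)

```text
time_s: 13.07
eef_pos: [0.5679, -0.0302, 0.052]
eef_rot: [0.001, 0.812, 0.584, 0.001]
wrist_force: [-0.2, 0.7, 5.6]
opening: 0.249
grasp_force: 59.2
```

Request:
carry_out(plan="0 0 0 0 0 0;0 0 0 0 0 0;0 0 0 0 0 0;0 0 0 0 0 0;0 0 0 0 0 0;0 0 0 0 0 0;0 0 0 0 0 0;0 0 0 0 0 0")

```text
time_s: 13.73
eef_pos: [0.5679, -0.0302, 0.052]
eef_rot: [0.001, 0.812, 0.584, 0.001]
wrist_force: [-0.6, 1.8, 6.6]
opening: 0.253
grasp_force: 59.2
```

Request:
carry_out(plan="0 0 -0.2 0 0 0;0 0 -0.4 0 0 0;0 0 -0.6 0 0 0;0 0 -0.7 0 0 0;0 0 -0.7 0 0 0;0 0 -0.4 0 0 0;0 0 -0.2 0 0 0;0 0 0 0 0 0")

```text
time_s: 14.4
eef_pos: [0.5681, -0.0303, 0.181]
eef_rot: [0.001, 0.812, 0.584, 0.001]
wrist_force: [0.4, -0.3, -0.7]
opening: 0.252
grasp_force: 58.6
```

Run:
```python
from bench import ctrl
from h import *
o=ctrl.get_obs();go(o,.5012,-.2964,.17,-.324);print(o["grasp_force"],o["wrist_force"])
```

```text
t 14.4 pos [ 0.5681 -0.0303  0.181 ] yaw -0.324 tilt [ 0.0034 -0.0009] op 0.252
shift units [-6.84  0.53  0.28] turn units 0.0 alt -31.4
58.60321283340454 [ 0.42663503 -0.32330801 -0.7275126 ]
```

Request:
carry_out(plan="-0.4 0.03 0 0 0 0;-0.7 0.05 0 0 0 0;-0.95 0.07 0 0 0 0;-0.95 0.08 0 0 0 0;-0.95 0.08 0 0 0 0;-0.95 0.08 0 0 0 0;-0.95 0.07 0 0 0 0;-0.7 0.05 0 0 0 0")

```text
time_s: 15.07
eef_pos: [0.501, -0.287, 0.1767]
eef_rot: [-0.001, 0.812, 0.583, -0.001]
wrist_force: [0.3, -0.4, -1.1]
opening: 0.252
grasp_force: 58.6
```

Request:
carry_out(plan="-0.29 0.02 0 0 0 0;0 0 0.3 0 0 0;0 0 0.4 0 0 0;0 0 0.2 0 0 0;0 0 0 0 0 0;0 0 0 0 0 0;0 0 0 0 0 0;0 0 0 0 0 0")

```text
time_s: 15.73
eef_pos: [0.5008, -0.2958, 0.1437]
eef_rot: [0.001, 0.812, 0.584, 0.0]
wrist_force: [-0.3, 0.4, -1.2]
opening: 0.25
grasp_force: 58.6
```

Run:
```python
from bench import ctrl
from h import *
o=ctrl.get_obs();go(o,.5012,-.2964,.04,-.324)
v=[]
for n in("top","side","wrist"):
    c=ctrl.camera(n)
    a=1.247;L=np.array([np.cos(a),np.sin(a)]);W=np.array([L[1],-L[0]]);ctr=np.array([.5012,-.2964])
    im=c["pixels"][:,:,::-1].copy();s=3
    p=proj(c,[[*ctr,.06]])[0].astype(int);h=75 if n!="wrist" else 95
    p=np.clip(p,[80,h],[511-80,383-h]);big=cv2.resize(im,None,fx=s,fy=s,interpolation=cv2.INTER_CUBIC)
    for z,col,w,l in((.08,(0,0,255),20,36),(.012,(0,255,0),23,36)):
        q=proj(c,[[*(ctr+L*i*l/1e3+W*j*w/1e3),z] for i,j in((-1,-1),(-1,1),(1,1),(1,-1))])*s+1
        cv2.polylines(big,[q.astype(int)],True,col,1)
    v.append(cv2.resize(big[(p[1]-75)*s:(p[1]+75)*s,(p[0]-50)*s:(p[0]+50)*s] if n!="wrist" else cv2.resize(big,None,fx=.5,fy=.5)[100:550,250:550],(266,400)))
cv2.imwrite("pics/d5.png",np.hstack(v))
```

```text
t 15.7333 pos [ 0.5008 -0.2958  0.1437] yaw -0.323 tilt [ 0.001  -0.0009] op 0.25
shift units [-0.01  0.01  2.59] turn units 0.01 alt -31.4
```

View pics/d5.png

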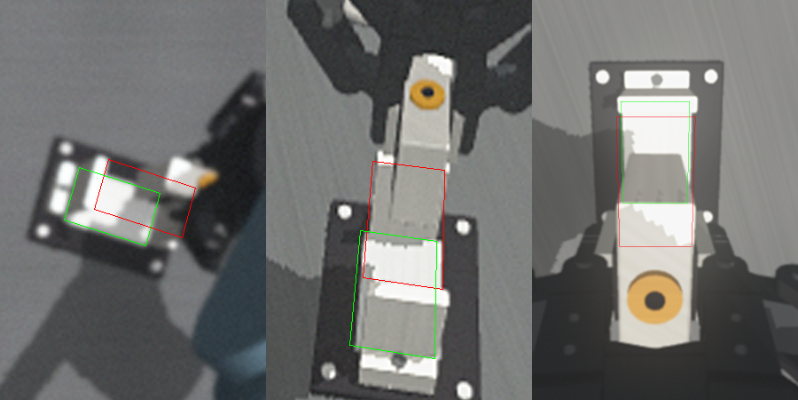

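The overlays match the dock. The wrist view puts the far cheek's inner top edge about 3 mm further along tool +x, so I'll shift slightly and descend.

Request:
carry_out(plan="0.08 0.02 0 0 0 0;0 0 0.3 0 0 0;0 0 0.5 0 0 0;0 0 0.5 0 0 0;0 0 0.5 0 0 0;0 0 0.4 0 0 0;0 0 0.2 0 0 0;0 0 0.1 0 0 0")

```text
time_s: 16.55
eef_pos: [0.5008, -0.2924, 0.0407]
eef_rot: [-0.002, 0.812, 0.584, -0.0]
wrist_force: [0.5, -0.6, -1.2]
opening: 0.252
grasp_force: 58.6
```

Request:
carry_out(plan="0 0 0.03 0 0 0;0 0 0.03 0 0 0;0 0 0 0 0 0;0 0 0 0 0 0;0 0 0 0 0 0;0 0 0 0 0 0;0 0 0 0 0 0;0 0 0 0 0 0")

```text
time_s: 17.22
eef_pos: [0.502, -0.2934, 0.0407]
eef_rot: [0.0, 0.812, 0.584, 0.0]
wrist_force: [0.1, -1.2, -1.1]
opening: 0.252
grasp_force: 58.6
```

Now a fine descent, with a look between the cheeks.

Request:
carry_out(plan="0 0 0.03 0 0 0;0 0 0.03 0 0 0;0 0 0.03 0 0 0;0 0 0.03 0 0 0;0 0 0 0 0 0;0 0 0 0 0 0;0 0 0 0 0 0;0 0 0 0 0 0")

```text
time_s: 17.88
eef_pos: [0.5019, -0.2934, 0.0357]
eef_rot: [0.0, 0.812, 0.584, 0.0]
wrist_force: [0.5, -0.5, -0.6]
opening: 0.242
grasp_force: 58.6
```

Run:
```python
from bench import ctrl
from h import *
o=ctrl.get_obs();go(o,.5012,-.2964,.034,-.324);print(o["wrist_force"])
a=ctrl.camera("side")["pixels"][270:384,255:350,::-1];b=ctrl.camera("wrist")["pixels"][100:384,150:370,::-1]
cv2.imwrite("pics/d6.png",np.hstack([cv2.resize(a,(400,480),interpolation=2),cv2.resize(b,(372,480),interpolation=2)]))
```

```text
t 17.8833 pos [ 0.5019 -0.2934  0.0357] yaw -0.324 tilt [ 0.0001 -0.0001] op 0.242
shift units [-0.08  0.01  0.04] turn units 0.0 alt -31.4
[ 0.50066874 -0.48932351 -0.59337757]
```

View pics/d6.png

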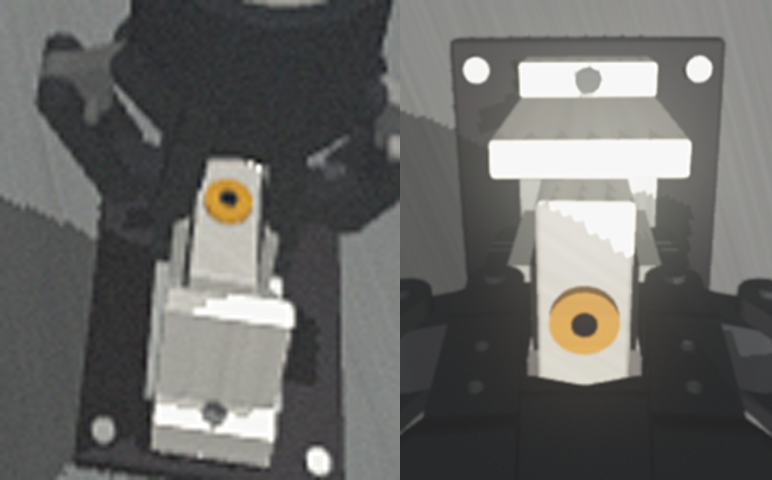

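The module is between the cheeks and laterally within about 1 mm. The far-end gap looks like 5 to 6 mm rather than 8, so I'll shift back 2 mm and set it down.

Request:
carry_out(plan="-0.05 0.02 0 0 0 0;0 0 0.02 0 0 0;0 0 0.02 0 0 0;0 0 0.02 0 0 0;0 0 0 0 0 0;0 0 0 0 0 0;0 0 0 0 0 0;0 0 0 0 0 0")

```text
time_s: 18.65
eef_pos: [0.5021, -0.2957, 0.034]
eef_rot: [0.0, 0.812, 0.584, -0.0]
wrist_force: [-1.6, 0.6, 5.6]
opening: 0.249
grasp_force: 59.3
```

Contact at the expected height. I release and rise.

Request:
carry_out(plan="0 0 0 0 0 0;0 0 0 0 0 0;0 0 0 0 0 0;0 0 0 0 0 0;0 0 0 0 0 0;0 0 0 0 0 0;0 0 0 0 0 0;0 0 0 0 0 0", claw=-1)

```text
time_s: 19.32
eef_pos: [0.502, -0.2955, 0.0333]
eef_rot: [-0.0, 0.812, 0.584, -0.0]
wrist_force: [-0.6, -0.8, -0.2]
opening: 0.996
grasp_force: 0.0
```

Request:
carry_out(plan="0 0 -0.2 0 0 0;0 0 -0.5 0 0 0;0 0 -0.8 0 0 0;0 0 -0.8 0 0 0;0 0 -0.8 0 0 0;0 0 -0.6 0 0 0;0 0 -0.3 0 0 0;0 0 0 0 0 0")

```text
time_s: 19.98
eef_pos: [0.5036, -0.2968, 0.1973]
eef_rot: [0.003, 0.812, 0.584, 0.001]
wrist_force: [0.6, 0.5, -0.5]
opening: 1.0
grasp_force: 0.0
```

Run:
```python
from bench import ctrl
from h import *
o=ctrl.get_obs();go(o,.5012,-.2964,.034,-.324)
a=ctrl.camera("side")["pixels"][270:384,255:350,::-1];b=ctrl.camera("wrist")["pixels"][100:260,190:330,::-1]
cv2.imwrite("pics/d7.png",np.hstack([cv2.resize(a,(380,480),interpolation=2),cv2.resize(b,(420,480),interpolation=2)]))
```

```text
t 19.9833 pos [ 0.5036 -0.2968  0.1973] yaw -0.3239 tilt [ 0.005  -0.0045] op 1.0
shift units [ 0.   -0.09  4.08] turn units 0.0 alt -31.4
```

View pics/d7.png

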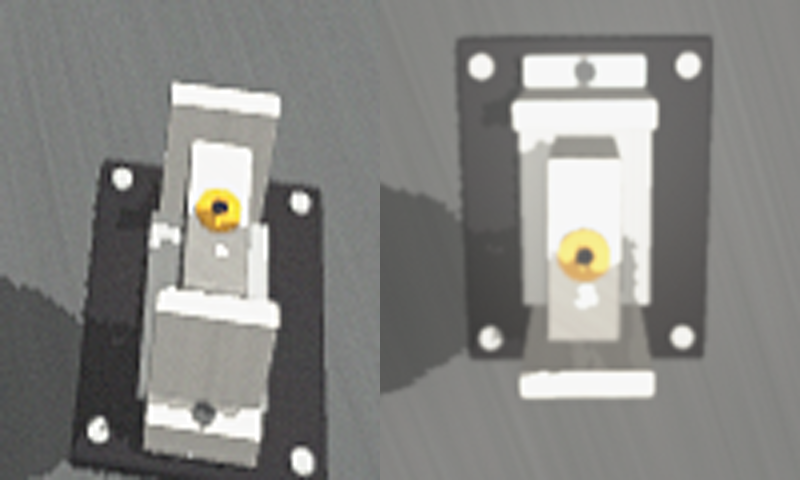

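The module stands upright, square and centred, with end gaps of about 27 and 31 px, and the gripper is clear. I'm handing in.

```bash
python3 -c "
from bench import ctrl
print(ctrl.hand_in())"
```

```text
the job is handed in; nothing more can be done
None
```

The brass-connector module went from the rack to the round rest, was regrasped by its broad faces, and now stands released, upright and centred on the dock pad; the job was handed in at about 20 s, with no verdict shown.

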